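# Shut the recessed plug valve with the T-key

## Robot

A 7-joint arm with a two-finger parallel gripper is mounted at the origin on the work surface. World frame = base frame: x ahead of the robot, y to its left, z up, the work surface at z = 0. Lengths are in m, angles in rad, forces in N, time in s.
With the tool pointing down it reaches from about 0.4 to 0.85 m from the base axis. Payload 10.4 kg.
Tool frame: the origin (TCP) lies between the finger pads; the fingertips stand 19 mm ahead of it and the grasp point (between the pads) is the TCP; z points along the fingers, y is the direction in which the jaws open and shut (so a half turn about z gives the same grasp; the last joint's range is limited). The gripper opens to 87 mm and grips with 3 to 60 N. Pads are 19 mm wide; open, the fingers measure 117 mm over their backs; the gripper's body (75 mm by 190 mm) begins 51 mm behind the grasp point.
Start: joints at [-1.257, 0.332, -0.065, 1.46, 0.022, 1.35, -0.088], TCP at [0.207, 0.59, 0.217] pointing down, gripper open.
Joint ranges: [-2.6, 2.6], [-0.5, 2.12], [-1.47, 1.34], [0.16, 2.42], [-1.27, 4.41], [0.06, 2.06], [-2.6, 2.6]. Speed limits (rad/s): [2.22, 2.22, 2.79, 2.79, 3.14, 3.14, 3.14].

## Interface

Orientations are given as a unit quaternion [x, y, z, w].
In Python, from cell import r gives the robot as it stands.
- The arm moves only by the tool carry_out, never from a script. Its argument "plan" is a list of rows, each an object with "travel": the shift along the world's x, y, z in cm, a list of three; "turn": the turn about the world's z in degrees; "hand": the opening, from 0 (shut) to 1 (fully open). In form: [{"travel": [x, y, z], "turn": turn, "hand": hand}, ...]. A call has 1 to 8 rows; each row shifts and turns the commanded pose from where the row before left it; what a row does not reach is not made up. A row lasts 1/12 s, in which the tool goes at most 41.7 mm and 7.16 degrees, less where a joint would pass 70% of its speed; a pose out of reach is approached as far as the arm can. A call is refused whole if a number of a shift passes 4.17 or a number of a turn 7.16, either way. A call with a gripper value outside its range is refused whole. The fingers move at their own pace and stop on an object; "squeeze" is the grip in N (left out, the last holds). Time passes only in rows, so rows that do not move let the fingers close. It gives the time, the measured TCP pose, the force and the opening at its end, in the units of the state.
- r.read_state(): the state, without advancing time (a new reading comes with each control period).
- r.capture(name): name is "scene" or "top" or "wrist"; returns a dict with "frame" (384x512x3 uint8, red, green, blue), "depth" (384x512 float32, m along the optical axis (not along the pixel's ray), 0 where there is no reading), "K" (3x3 intrinsics, pixels), "pose" (4x4, takes a point from camera to world coordinates). Camera axes: x right, y down, z forward; pixel columns grow to the right and rows downward; lengths in m; the calibration is good to about 2 mm. A picture is of the moment at which its call begins.
- r.finish_job(): hands the job in, once; it reports no verdict.
The state is a dict: "clock": time; "q": joint angles; "dq": joint speeds; "joint_torque": joint torques, N m; "tcp_pos": TCP position; "orientation": TCP orientation; "force": force on the tool from outside, world axes, zero at the start; "moment": the same for the moment, N m; "finger_gap": finger opening in m.
Only numpy, scipy, OpenCV 4.12 (cv2) and the standard library are available. Lean on these libraries where they do the work, as an engineer would, in place of code of your own. Each camera call takes 0.05 s, during which the arm holds its last target. There are 200 camera calls.

## Task

Take the long T-key out of the grey key block, lower it down the upright guard tube of the gas rig and, feeling gently for the square stem at the bottom, seat it fully home; then turn the valve clockwise until it is shut against its stop. Neither press hard on the stem nor strain it against the stop. Then draw the key out, stand it back in the hole it came from, and leave everything else as it is.

Things in the scene. Friction and masses are not known exactly. Their poses are not given: they have to be found in the camera images.
- key_grip (a point): Middle of the cross bar of the long T-key (loose, bare steel, about 0.3 kg), the tallest of the three T-handled keys that stand upright in the grey block. The bar is 100 mm long (x axis), 12 mm wide (y) and 14 mm high (z); the 12 mm round shank runs straight down (-z) from its middle. The key's lower end is 150 mm below this point.
- key_end (a point): Centre of the lower end face of the long T-key, on its axis (z up the shank to the bar). The lowest 34 mm is a socket of 22 mm outside diameter with a 13.2 mm square hole, 24 mm deep, open downward; the flats of the hole are parallel and square to the cross bar. At the start it stands on the bottom of its hole in the block and marks that hole's place.
- block: Grey plastic key block, fixed, 60 mm (x) by 190 mm (y) by 70 mm high, origin in the middle of its underside. Three round holes of 28 mm diameter and 62 mm depth in a row along y at -62, 0 and +62 mm; their bottoms are 8 mm above the table. Each holds one T-key; which hole has the long one changes.
- rig: Gas rig on a steel drip tray, fixed. Origin at the underside of the tray (table height) on the axis of the guard tube, z up. The guard tube is the plain upright steel tube, 36 mm outside, standing on the square valve block. Gauge (top at 137 mm), black-knobbed needle valve and line filter (142 mm high) stand on the tray 90 mm or more from the tube axis, towards -y and +x.
- mouth (a point): Centre of the open top of the guard tube, 154 mm above the table, z up. The tube's bore is 24.6 mm wide, flared to 36 mm in the top 8 mm, and 115 mm deep from here to its flat floor.
- tube_floor (a point): Centre of the tube's floor, 39 mm above the table; here the key's end rests when fully home. On the tube axis stands the valve's square brass stem: 12 mm across flats, 20 mm high, its top 2 mm chamfered. The square's angle is unknown and unrelated to any reading. The socket passes within about 0.1 rad of it (any quarter turn); else the key stops on its top, 16 to 20 mm up; it may need a wiggle to sink home.
- spindle (a joint): Turning angle of the stem in rad: 0 = shut, against a hard stop; larger = open. From above it turns clockwise to shut. It starts 0.8 to 1.4 open, is stiff (about 0.2 Nm) and stays where left. At the stop torque rises sharply; 0.7 Nm there (a key turned 0.25 rad on) strains it. Pressing on the stem so that its contact forces pass 45 N before the key has dropped home is too hard; some 5 N is plenty.
- short_key_a_grip (a point): Bystander: middle of the bar of one short T-key in the block, bar 70 mm long, its centre 92 mm above its lower end (about 100 mm above the table). Leave it standing.
- short_key_b_grip (a point): Bystander: middle of the bar of the other short T-key in the block, bar 80 mm long, its centre 100 mm above its lower end (108 mm above the table). Leave it standing.
- union_mid (a point): Bystander: loose brass union standing on the drip tray, 22 mm diameter, 36 mm high; point at mid height.
- sample_jar_mid (a point): Bystander: small glass jar with white cap, 44 mm diameter, 60 mm high; point at mid height.
- spanner_mid (a point): Bystander: steel spanner, 150 mm, lying on the bench; point near its middle.
- beaker_mid (a point): Bystander: glass beaker, 70 mm diameter, 90 mm high; point at mid height.
- reagent_mid (a point): Bystander: amber reagent bottle with black cap, 60 mm diameter, 130 mm high; point at mid height.
There are look-alikes about, which are no part of the job. What is shaped like the part that bears key_grip but green or pink is not meant.

How it is judged:
By the outcome, as a careful person would: the job done as asked, in the order asked, and still so for the second after the job is handed in, with the robot touching nothing.
It also fails if it takes over 72 s, if anything falls off the work surface, if the arm or the gripper's body presses on something with over 40 N, if the wrist force passes 120 N, or if a joint passes its speed limit or range.

## Working session

There is one attempt and no reset: what is moved stays moved. The work goes in short steps, Python scripts to look and compute and a tool call to move; the robot and the scene stay as the last step left them, time stands still between calls to the robot, and variables do not carry over. Pictures are saved under pics/ and viewed, about 8 in all and at most 12, crops included, and the job is handed in when it is done.

Besides the shell and the picture viewer there is one more tool, called by a JSON object that holds its "name" and its "arguments". carry_out: Moves the arm, as the interface text tells. Its arguments: {"type":"object","properties":{"plan":{"type":"array","items":{"type":"object","properties":{"travel":{"type":"array","items":{"type":"number"}},"turn":{"type":"number"},"hand":{"type":"number"}}}},"squeeze":{"type":"number"}},"required":["plan"]}

```bash
mkdir -p pics; cat > h.py <<'E'
import numpy as np, cv2
from cell import r
def cap(n,save=None):
    c=r.capture(n)
    if save: cv2.imwrite(f'pics/{save}.png',c['frame'][:,:,::-1])
    np.savez(f'pics/{save or n}.npz',**{k:c[k] for k in('frame','depth','K','pose')})
    return c
def pts(c):
    d=c['depth'];v,u=np.indices(d.shape);K=c['K']
    P=np.stack([(u-K[0,2])/K[0,0]*d,(v-K[1,2])/K[1,1]*d,d],-1)
    return P@c['pose'][:3,:3].T+c['pose'][:3,3]
def ray(c,u,v,z):
    d=c['pose'][:3,:3]@np.linalg.inv(c['K'])@[u,v,1];o=c['pose'][:3,3]
    return o+d*(z-o[2])/d[2]
E
python3 - <<'E'
from h import *
a=cap('scene','s0');b=cap('top','t0')
im=np.hstack([a['frame'],b['frame']])
print(r.read_state())
for c in(a,b):print(c['pose'].round(3).tolist(),c['K'].tolist())
E
```

```text
{'clock': 0.1, 'q': array([-1.25659714,  0.33278126, -0.06468165,  1.46084676,  0.02161451,
        1.34987475, -0.08851759]), 'dq': array([-6.26341290e-04,  1.96401348e-04,  8.10694813e-05, -2.73285975e-03,
        1.45181242e-03,  9.02864764e-04,  1.38818900e-03]), 'joint_torque': array([ 1.32084584e-03, -6.24541998e+01,  2.44250876e-02, -3.90720606e+01,
       -6.15205709e-02,  3.64902243e-02,  4.41590862e-05]), 'tcp_pos': array([0.20644814, 0.58955923, 0.21585562]), 'orientation': array([ 1.67611050e-01,  9.85853015e-01, -6.03723990e-04, -6.50053702e-05]), 'force': array([ 0.08767449,  0.2091509 , -0.30087456]), 'moment': array([0.00343455, 0.03416898, 0.02014241]), 'finger_gap': 0.08693861395832292}
[[0.516, 0.72, -0.465, 0.887], [0.857, -0.431, 0.283, -0.109], [0.003, -0.544, -0.839, 0.758], [0.0, 0.0, 0.0, 1.0]] [[350.31219909882446, 0.0, 250.58783942952857], [0.0, 350.31219909882446, 189.02441974054656], [0.0, 0.0, 1.0]]
[[0.004, -0.997, 0.082, 0.44], [-1.0, -0.002, 0.021, 0.095], [-0.02, -0.082, -0.996, 1.188], [0.0, 0.0, 0.0, 1.0]] [[451.04600967249155, 0.0, 257.6379258962819], [0.0, 451.04600967249155, 184.3308275406129], [0.0, 0.0, 1.0]]
```

View pics/s0.png

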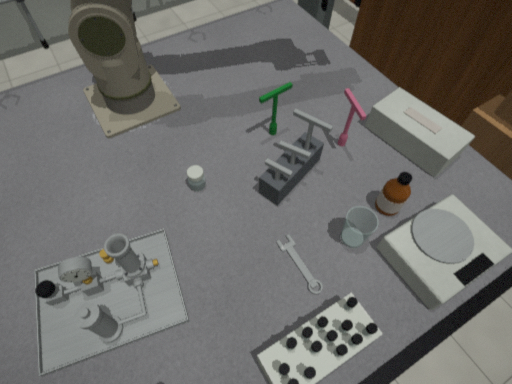

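View pics/t0.png

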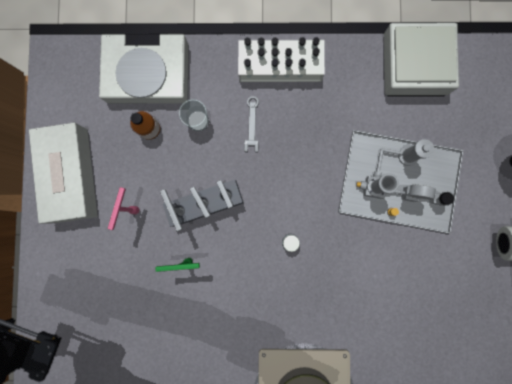

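Scene and top views: the grey long key's bar is at top (172,210) / scene (312,122). The look-alikes are green (178,267)/(277,92) and pink (117,209)/(355,105), plus two short grey keys at top (200,202) and (225,194). I choose the grey one, tallest in the block. The guard tube is at top (388,183) / scene (118,243), and the loose brass union is probably one of the gold spots on the tray.

```bash
cat > m.py <<'E'
from h import *
def load(n): return dict(np.load(f'pics/{n}.npz'))
t=load('t0');s=load('s0')
for n,c,box in(('top',t,(155,180,250,235)),('scene',s,(255,100,335,205))):
    P=pts(c);x0,y0,x1,y1=box
    Q=P[y0:y1,x0:x1];f=c['frame'][y0:y1,x0:x1].astype(int)
    grey=(f.max(-1)-f.min(-1))<30
    for lo,hi in((.14,.18),(.085,.125),(.066,.075)):
        m=((Q[...,2]>lo)&(Q[...,2]<hi)&grey).astype(np.uint8)
        k,l,st,ce=cv2.connectedComponentsWithStats(m)
        for i in range(1,k):
            if st[i,4]<25: continue
            p=Q[l==i];rect=cv2.minAreaRect((p[:,:2]*1000).astype(np.float32))
            print(n,lo,st[i,4],'px',ce[i]+[x0,y0],'mean',p.mean(0).round(4),'zmax',np.percentile(p[:,2],95).round(4),'rect',np.round(rect[0],1),np.round(rect[1],1),round(rect[2],1))
for n,c,box in(('top',t,(340,130,465,235)),('scene',s,(35,225,190,365))):
    P=pts(c);x0,y0,x1,y1=box;Q=P[y0:y1,x0:x1]
    for lo,hi in((.144,.165),(.12,.144),(.03,.06)):
        m=((Q[...,2]>lo)&(Q[...,2]<hi)).astype(np.uint8)
        k,l,st,ce=cv2.connectedComponentsWithStats(m)
        for i in range(1,k):
            if st[i,4]<15: continue
            p=Q[l==i];rect=cv2.minAreaRect((p[:,:2]*1000).astype(np.float32))
            print(n,lo,st[i,4],'px',ce[i]+[x0,y0],'mean',p.mean(0).round(4),'rect',np.round(rect[0],1),np.round(rect[1],1),round(rect[2],1))
E
python3 m.py
python3 - <<'E'
from h import *
t=cv2.imread('pics/t0.png');s=cv2.imread('pics/s0.png')
a=cv2.resize(t[170:290,100:260],(640,480),interpolation=2)[:, :400]
b=cv2.resize(t[130:235,340:465],(400,336),interpolation=2)
s1=cv2.resize(s[70:210,250:380],(400,430),interpolation=2)
s2=cv2.resize(s[220:330,30:190],(400,275),interpolation=2)
im=np.zeros((600,800,3),np.uint8)
im[:300,:400]=cv2.resize(a,(400,300)) ;im[300:,:400]=cv2.resize(b,(400,300));im[:325,400:]=cv2.resize(s1,(400,325));im[325:,400:]=s2
cv2.imwrite('pics/c1.png',im)
E
```

```text
top 0.14 264 px [170.75       209.96969697] mean [0.4645 0.3141 0.1636] zmax 0.1676 rect [464.4 315.2] [99.2 12.8] 24.1
top 0.085 151 px [224.28476821 193.8013245 ] mean [0.5051 0.1978 0.1063] zmax 0.1095 rect [504.9 198.1] [69.2 12.1] 24.8
top 0.085 183 px [199.54644809 202.04371585] mean [0.4848 0.256  0.114 ] zmax 0.1181 rect [485.2 256.8] [79.6 12.4] 30.3
top 0.066 237 px [232.92827004 191.7257384 ] mean [0.5125 0.1798 0.0698] zmax 0.0731 rect [510.9 181.3] [59.5 29.9] 19.6
top 0.066 425 px [212.88470588 198.61176471] mean [0.4952 0.2295 0.07  ] zmax 0.0733 rect [494.1 231.1] [64.3 52.1] 24.9
top 0.066 474 px [187.76793249 207.83333333] mean [0.4721 0.2918 0.0699] zmax 0.0731 rect [472.  294.1] [60.  65.6] 19.3
top 0.066 85 px [167.91764706 215.91764706] mean [0.4519 0.341  0.0696] zmax 0.0723 rect [454.7 342.4] [57.9 10.4] 22.3
scene 0.14 322 px [312.19254658 120.8136646 ] mean [0.4681 0.3118 0.1613] zmax 0.1665 rect [466.  312.9] [99.7 15.3] 23.6
scene 0.085 54 px [308.37037037 137.11111111] mean [0.4684 0.3106 0.1054] zmax 0.1219 rect [468.6 311.7] [12.2  6.8] 59.2
scene 0.085
[... 1905 characters left out ...]
 rect [ 614.2 -275.8] [43.6 42.7] 9.7
scene 0.03 56 px [102.85714286 254.39285714] mean [ 0.4685 -0.2308  0.0384] rect [ 467.9 -230.9] [20.1 12.7] 18.4
scene 0.03 516 px [135.94379845 271.1124031 ] mean [ 0.5423 -0.1823  0.0405] rect [ 530.2 -181.7] [66.4 76.4] 28.6
scene 0.03 275 px [ 89.97454545 283.14181818] mean [ 0.5191 -0.2729  0.0431] rect [ 517.5 -275.8] [31.7 44.7] 8.4
scene 0.03 189 px [ 55.47619048 295.22222222] mean [ 0.505  -0.3419  0.0381] rect [ 499.7 -345. ] [37.8 26.7] 76.8
scene 0.03 15 px [ 70.  289.8] mean [ 0.5054 -0.3155  0.031 ] rect [ 505.3 -315.7] [15.6  5.6] 80.5
scene 0.03 125 px [108.424 328.952] mean [ 0.6266 -0.269   0.0453] rect [ 623.7 -270.3] [16.2 37.1] 30.6
```

View pics/c1.png

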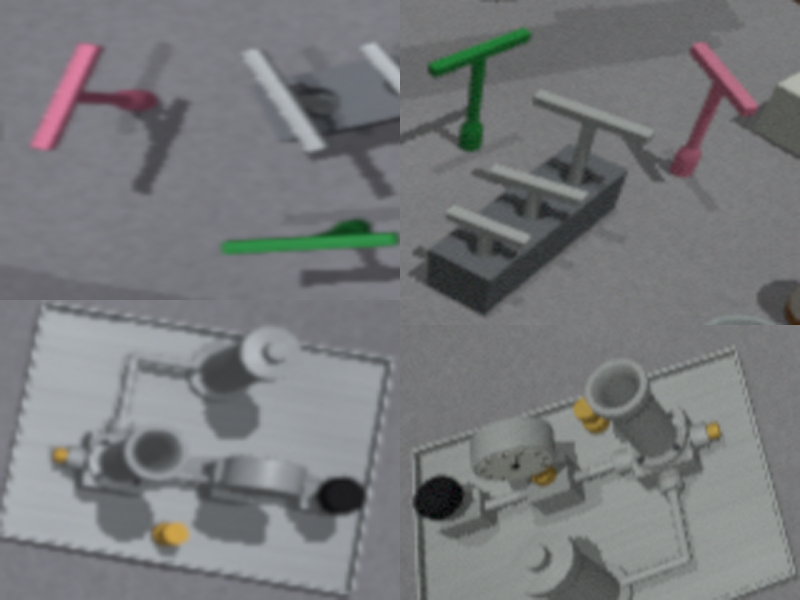

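Crops confirm it. The long grey key is the tallest in the block, with bar centre at (465,314,158) mm (top of bar 165 mm, as the text gives), 99 mm long at 24°. The tube mouth is near (529,-183,152) mm. I'll first view the tube from above with the wrist camera to read the stem angle.

```bash
python3 - <<'E'
from h import *
c=cap('wrist','w0');s=r.read_state()
from scipy.spatial.transform import Rotation as R
T=np.eye(4);T[:3,:3]=R.from_quat(s['orientation']).as_matrix();T[:3,3]=s['tcp_pos']
print((np.linalg.inv(T)@c['pose']).round(4),c['K'],c['pose'].round(3))
E
```

```text
[[-2.000e-04 -9.609e-01 -2.768e-01  7.610e-02]
 [ 1.000e+00  0.000e+00 -7.000e-04  1.000e-04]
 [ 7.000e-04 -2.768e-01  9.609e-01 -1.683e-01]
 [ 0.000e+00  0.000e+00  0.000e+00  1.000e+00]] [[265.8548439    0.         251.92845914]
 [  0.         265.8548439  193.66922896]
 [  0.           0.           1.        ]] [[ 0.331  0.907  0.261  0.135]
 [ 0.944 -0.317 -0.093  0.615]
 [-0.002  0.277 -0.961  0.384]
 [ 0.     0.     0.     1.   ]]
```

{"name": "carry_out", "arguments": {"plan": [{"travel": [3,-3.5,2],"turn": 7,"hand": 1},{"travel": [3,-3.5,2],"turn": 7,"hand": 1},{"travel": [3,-3.5,2],"turn": 7,"hand": 1},{"travel": [3,-3.5,2],"turn": 7,"hand": 1},{"travel": [3,-3.5,2],"turn": 7,"hand": 1},{"travel": [2.5,-3.5,0],"turn": 7,"hand": 1},{"travel": [2,-3.5,0],"turn": 1,"hand": 1},{"travel": [2,-3,0],"turn": 0,"hand": 1}]}}

```text
clock: 0.82
tcp_pos: [0.3934, 0.3474, 0.2988]
orientation: [-0.198, 0.98, 0.0, 0.0]
force: [1.3, -0.0, -0.1]
finger_gap: 0.087
```

```bash
python3 - <<'E'
from h import *
c=cap('wrist','w1');s=r.read_state();print(s['tcp_pos'],s['orientation'],s['q'])
P=pts(c);f=c['frame'].astype(int);g=f.max(-1)-f.min(-1)<30
m=((P[...,2]>.145)&(P[...,2]<.175)&g&(np.hypot(P[...,0]-.465,P[...,1]-.314)<.07))
p=P[m];print(len(p),cv2.minAreaRect((p[:,:2]*1000).astype(np.float32)),np.percentile(p[:,2],[50,95]))
E
```

```text
[0.39844057 0.34088202 0.29901618] [-1.93432537e-01  9.81112330e-01 -1.25262564e-03  9.37829382e-04] [-8.52823906e-01  7.48910519e-02  5.94428739e-02  1.59569429e+00
 -1.32496652e-03  1.47100222e+00  1.16670028e+00]
746 ((459.4338684082031, 311.8937683105469), (88.18171691894531, 12.383428573608398), 24.26941680908203) [0.16470192 0.16597596]
```

{"name": "carry_out", "arguments": {"plan": [{"travel": [2,-4,-1],"turn": 0,"hand": 0.6},{"travel": [2,-4,-1],"turn": 0,"hand": 0.6},{"travel": [2,-4,-1],"turn": 0,"hand": 0.6},{"travel": [2,-4,-1],"turn": 0,"hand": 0.6},{"travel": [2,-4,-1],"turn": 0,"hand": 0.6},{"travel": [2,-4,-1],"turn": 0,"hand": 0.6},{"travel": [2,-4,-1],"turn": 0,"hand": 0.6},{"travel": [2,-4,-1],"turn": 0,"hand": 0.6}]}}

```text
clock: 1.53
tcp_pos: [0.5382, 0.0572, 0.2254]
orientation: [-0.198, 0.98, 0.0, 0.0]
force: [1.4, 1.8, 1.0]
finger_gap: 0.053
```

{"name": "carry_out", "arguments": {"plan": [{"travel": [2,-4,-1],"turn": 0,"hand": 0.6},{"travel": [2,-4,-1],"turn": 0,"hand": 0.6},{"travel": [1,-3.5,-0.5],"turn": 0,"hand": 0.6},{"travel": [0,-2,0],"turn": 0,"hand": 0.6},{"travel": [0,0,0],"turn": 0,"hand": 0.6},{"travel": [0,0,0],"turn": 0,"hand": 0.6}]}}

```text
clock: 2.03
tcp_pos: [0.584, -0.0699, 0.2023]
orientation: [-0.197, 0.98, -0.0, -0.0]
force: [-0.3, 1.1, -0.9]
finger_gap: 0.0523
```

```bash
python3 - <<'E'
from h import *
s=r.read_state();print(s['clock'],s['tcp_pos'],s['orientation'],s['q'])
E
```

```text
2.0333 [ 0.58395138 -0.06990889  0.20225561] [-1.96744864e-01  9.80454640e-01 -6.18734373e-05 -3.91222391e-04] [-0.32120278  0.26739547  0.43702186  1.60489919 -0.11609216  1.29588646
  2.10070115]
```

{"name": "carry_out", "arguments": {"plan": [{"travel": [0.5,-3,-1],"turn": 0,"hand": 0.6},{"travel": [0.5,-3,-1],"turn": 0,"hand": 0.6},{"travel": [0.5,-2.3,-1],"turn": 0,"hand": 0.6},{"travel": [0,0,0],"turn": 0,"hand": 0.6},{"travel": [0,0,0],"turn": 0,"hand": 0.6},{"travel": [0,0,0],"turn": 0,"hand": 0.6}]}}

```text
clock: 2.53
tcp_pos: [0.5996, -0.1496, 0.1727]
orientation: [-0.199, 0.98, 0.001, 0.0]
force: [0.5, -0.0, -0.0]
finger_gap: 0.0525
```

```bash
cat > tube.py <<'E'
from h import *
import sys
n=sys.argv[1];c=cap('wrist',n);s=r.read_state();print(s['tcp_pos'],s['orientation'],c['pose'][:3,3])
M=np.linalg.inv(c['pose'])@np.array([.5295,-.183,.154,1]);uv=c['K']@M[:3];uv=uv[:2]/uv[2];print(uv)
u,v=uv.astype(int);P=pts(c)
g=c['frame'];w=45
x0,y0=max(u-w,0),max(v-w,0)
cr=g[y0:v+w,x0:u+w];d=P[y0:v+w,x0:u+w,2]
L=cr.max(-1).astype(float);st=np.clip((L/L.max())**.5*255,0,255).astype(np.uint8)
dz=np.clip((d-.03)/.13*255,0,255).astype(np.uint8)
k=lambda a:cv2.resize(a,(400,400),interpolation=cv2.INTER_CUBIC)
cv2.imwrite(f'pics/{n}_c.png',np.hstack([k(st),k(dz)]));print(x0,y0,cr.shape)
for nm,lo,hi in(('rim',.147,.165),('floor',.03,.045),('stem',.052,.066)):
    m=(P[...,2]>lo)&(P[...,2]<hi);yy,xx=np.indices(m.shape);m&=np.hypot(xx-u,yy-v)<w
    p=P[m]
    if len(p)>5:
        q=(p[:,:2]*1000).astype(np.float32);print(nm,len(p),p.mean(0).round(4),cv2.minAreaRect(q),cv2.minEnclosingCircle(q),np.median(p[:,2]))
E
python3 tube.py w2
```

```text
[ 0.59970386 -0.14937335  0.17293295] [-1.99446779e-01  9.79908456e-01  5.11971797e-04  3.72137333e-04] [ 0.52947464 -0.17918559  0.3410055 ]
[246.5093874  114.78377964]
201 69 (90, 90, 3)
rim 2608 [ 0.5281 -0.1845  0.1525] ((528.8200073242188, -184.09361267089844), (45.55668640136719, 45.34938049316406), 85.83724212646484) ((528.8825073242188, -183.9594268798828), 22.999849319458008) 0.1533014729022731
floor 459 [ 0.5341 -0.1769  0.0368] ((543.5071411132812, -183.42056274414062), (88.9706802368164, 52.959388732910156), 78.5268783569336) ((529.9835815429688, -180.83897399902344), 44.66019058227539) 0.038642523439677945
stem 187 [ 0.5289 -0.1849  0.0591] ((529.0176391601562, -184.49935913085938), (24.794660568237305, 24.321775436401367), 24.289749145507812) ((528.8433837890625, -184.2305145263672), 12.548523902893066) 0.059126756148764226
```

View pics/w2_c.png

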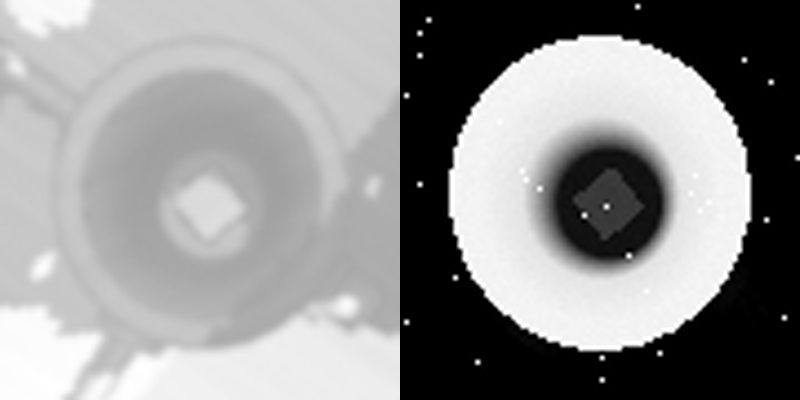

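The wrist crop shows the square stem clearly, at about (205,205) in the left half and (608,203) in the right (depth) half. Mouth is at (528.9,-184.0). Next I fit the stem's angle.

```bash
python3 - <<'E'
from h import *
c=dict(np.load('pics/w2.npz'));P=pts(c)
m=(P[...,2]>.053)&(P[...,2]<.065)&(np.hypot(P[...,0]-.529,P[...,1]+.1845)<.0095)
k,l,st,ce=cv2.connectedComponentsWithStats(m.astype(np.uint8));i=1+st[1:,4].argmax()
mm=(l==i);p=P[mm][:,:2]*1000;print(len(p),p.mean(0),cv2.minAreaRect(p.astype(np.float32)),ce[i])
d=p-p.mean(0);th=np.arctan2(d[:,1],d[:,0]);R=np.hypot(*d.T)
a=np.angle((R**4*np.exp(4j*th)).sum())/4  # corner direction
print('flat normal deg mod 90',(np.degrees(a)+45)%90)
m2=np.hypot(P[...,0]-.529,P[...,1]+.184)<.03
rim=m2&(P[...,2]>.15)&(P[...,2]<.158);q=(P[rim][:,:2]*1000).astype(np.float32)
print('rim',cv2.minEnclosingCircle(q),cv2.fitEllipse(cv2.convexHull(q)))
s=r.read_state();print(s['q'])
E
```

```text
141 [ 528.72038662 -184.23672294] ((528.7406005859375, -184.19044494628906), (11.872732162475586, 11.733715057373047), 60.87390899658203) [247.44680851 114.30496454]
flat normal deg mod 90 61.3872579287723
rim ((528.8825073242188, -183.9594268798828), 22.999849319458008) ((528.8316040039062, -184.0200958251953), (45.52001953125, 45.714637756347656), 58.42893600463867)
[-0.19767844  0.36070579  0.46913964  1.5634115  -0.16983118  1.25766329
  2.27029051]
```

{"name": "carry_out", "arguments": {"plan": [{"travel": [-1,3.2,2.2],"turn": 0,"hand": 0.7},{"travel": [-1,3.2,2.2],"turn": 0,"hand": 0.7},{"travel": [-1,3.2,2.2],"turn": 0,"hand": 0.7},{"travel": [-1,3.4,2.2],"turn": 0,"hand": 0.7},{"travel": [-1.1,3.9,0],"turn": 0,"hand": 0.7},{"travel": [-1.1,3.9,0],"turn": 0,"hand": 0.7},{"travel": [-1.1,3.9,0],"turn": 0,"hand": 0.7},{"travel": [-1.1,3.9,0],"turn": 0,"hand": 0.7}]}}

```text
clock: 3.25
tcp_pos: [0.5137, 0.1376, 0.2617]
orientation: [-0.199, 0.98, 0.0, 0.001]
force: [1.3, 1.0, -0.6]
finger_gap: 0.0609
```

{"name": "carry_out", "arguments": {"plan": [{"travel": [-1.2,4,0],"turn": 0,"hand": 0.7},{"travel": [-1.2,4,0],"turn": 0,"hand": 0.7},{"travel": [-1,3.9,0],"turn": 0,"hand": 0.7},{"travel": [-1,3.5,0],"turn": 0,"hand": 0.7},{"travel": [-0.5,1.5,0],"turn": 0,"hand": 0.7},{"travel": [0,0,0],"turn": 0,"hand": 0.7},{"travel": [0,0,0],"turn": 0,"hand": 0.7},{"travel": [0,0,0],"turn": 0,"hand": 0.7}]}}

```text
clock: 3.92
tcp_pos: [0.4662, 0.3026, 0.2611]
orientation: [-0.198, 0.98, -0.0, 0.0]
force: [0.7, -0.5, -0.3]
finger_gap: 0.0611
```

```bash
python3 - <<'E'
from h import *
c=cap('wrist','w3');s=r.read_state();print(s['tcp_pos'],s['orientation'],s['force'],s['q'])
P=pts(c);f=c['frame'].astype(int);g=f.max(-1)-f.min(-1)<30
for lo,hi in((.152,.175),(.06,.075)):
    m=((P[...,2]>lo)&(P[...,2]<hi)&g&(np.hypot(P[...,0]-.465,P[...,1]-.314)<(.075 if lo>.1 else .3))).astype(np.uint8)
    k,l,st,ce=cv2.connectedComponentsWithStats(m)
    for i in range(1,k):
        if st[i,4]>60:
            p=P[l==i];print(st[i],p.mean(0),cv2.minAreaRect((p[:,:2]*1000).astype(np.float32)),np.percentile(p[:,2],[50,95]))
E
```

```text
[0.46648083 0.30212191 0.2610344 ] [-1.97598169e-01  9.80283048e-01 -1.97913581e-05  3.30150065e-04] [ 0.14221818 -0.66459513 -0.03022879] [-0.79075709  0.15427552  0.15080835  1.58869858 -0.02310649  1.39980736
  1.3308165 ]
[ 256  148   13   93 1078] [0.46243658 0.31304772 0.16478899] ((464.94085693359375, 314.2713317871094), (99.72377014160156, 12.034939765930176), 24.278125762939453) [0.16495383 0.16604038]
[ 63  14  30  35 435] [0.38686193 0.03787833 0.06076499] ((387.42340087890625, 39.59965896606445), (29.580432891845703, 38.68972396850586), 75.67472839355469) [0.06070526 0.06182421]
[145 147  14  45 445] [0.51471309 0.17261369 0.0699822 ] ((513.9791259765625, 172.86248779296875), (60.6707649230957, 15.932668685913086), 21.570575714111328) [0.07008442 0.07137745]
[ 165  148   43   47 1367] [0.49698194 0.21995071 0.06999761] ((498.2947082519531, 217.37451171875), (68.41510009765625, 50.546207427978516), 28.407039642333984) [0.07011307 0.0714281 ]
[ 212  152   45   46 1555] [0.47411123 0.2827027  0.06988816] ((476.39483642578125, 281.0615234375), (64.02659606933594, 59.26328659057617), 23.125539779663086) [0.07007788 0.07133127]
[268 155  18  45 672] [0.45499639 0.33413973 0.06986529] ((457.4151611328125, 335.76025390625), (61.68697738647461, 23.238330841064453), 23.857845306396484) [0.0700285  0.07127137]
```

View pics/w3.png

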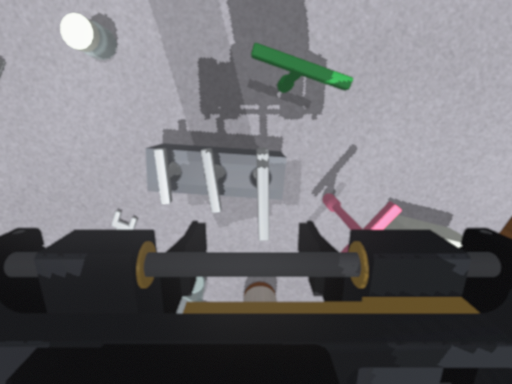

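The wrist view shows the grey long key at (263,195), between the fingers in y, with bar centre (464.9,314.3), 24.3°, top at 165-166 mm. All three views agree.

{"name": "carry_out", "arguments": {"plan": [{"travel": [-0.16,1.22,0],"turn": 1.5,"hand": 0.7},{"travel": [0,0,-3],"turn": 0,"hand": 0.7},{"travel": [0,0,-3],"turn": 0,"hand": 0.7},{"travel": [0,0,-3],"turn": 0,"hand": 0.7},{"travel": [0,0,-1.4],"turn": 0,"hand": 0.7},{"travel": [0,0,0],"turn": 0,"hand": 0.7},{"travel": [0,0,0],"turn": 0,"hand": 0.7}]}}

```text
clock: 4.55
tcp_pos: [0.4646, 0.3151, 0.1567]
orientation: [-0.211, 0.977, -0.0, -0.0]
force: [0.3, -0.3, 0.4]
finger_gap: 0.0607
```

{"name": "carry_out", "arguments": {"plan": [{"travel": [0,0,0],"turn": 0,"hand": 0},{"travel": [0,0,0],"turn": 0,"hand": 0},{"travel": [0,0,0],"turn": 0,"hand": 0},{"travel": [0,0,0],"turn": 0,"hand": 0},{"travel": [0,0,0],"turn": 0,"hand": 0},{"travel": [0,0,0],"turn": 0,"hand": 0}], "squeeze": 40}}

```text
clock: 5.05
tcp_pos: [0.4647, 0.3152, 0.1569]
orientation: [-0.211, 0.978, 0.0, 0.0]
force: [-0.1, -0.7, -0.5]
finger_gap: 0.0288
```

```bash
python3 - <<'E'
from h import *
s=r.read_state();print(s)
E
```

```text
{'clock': 5.05, 'q': array([-0.79427785,  0.23104024,  0.13483098,  1.7198572 , -0.03320942,
        1.1924194 ,  1.34504628]), 'dq': array([-0.00122417,  0.0019366 ,  0.00052095,  0.00348452, -0.00040152,
        0.00033686, -0.00052982]), 'joint_torque': array([ 7.02434787e-03, -5.28044987e+01,  1.84634786e+00, -3.71937811e+01,
        3.29660287e-02,  8.43097293e-02,  3.85591829e-04]), 'tcp_pos': array([0.46468928, 0.31524015, 0.15692639]), 'orientation': array([-2.10895071e-01,  9.77508674e-01,  1.39410242e-04,  2.04161129e-04]), 'force': array([-0.07328917, -0.68102015, -0.54835206]), 'moment': array([0.03824551, 0.08358016, 0.00685975]), 'finger_gap': 0.02879518026000903}
```

{"name": "carry_out", "arguments": {"plan": [{"travel": [0,0,0],"turn": 0,"hand": 0},{"travel": [0,0,0],"turn": 0,"hand": 0},{"travel": [0,0,0],"turn": 0,"hand": 0},{"travel": [0,0,0],"turn": 0,"hand": 0},{"travel": [0,0,0],"turn": 0,"hand": 0},{"travel": [0,0,0],"turn": 0,"hand": 0}]}}

```text
clock: 5.55
tcp_pos: [0.4646, 0.3151, 0.1566]
orientation: [-0.211, 0.978, 0.0, -0.0]
force: [0.1, -0.2, -0.7]
finger_gap: 0.0108
```

{"name": "carry_out", "arguments": {"plan": [{"travel": [0,0,0.5],"turn": 0,"hand": 0},{"travel": [0,0,1.5],"turn": 0,"hand": 0},{"travel": [0,0,2],"turn": 0,"hand": 0},{"travel": [0,0,2],"turn": 0,"hand": 0},{"travel": [0,0,0],"turn": 0,"hand": 0},{"travel": [0,0,0],"turn": 0,"hand": 0}]}}

```text
clock: 6.05
tcp_pos: [0.4649, 0.3153, 0.2169]
orientation: [-0.211, 0.978, 0.0, 0.001]
force: [0.2, -0.2, -4.9]
finger_gap: 0.0106
```

```bash
python3 - <<'E'
from h import *
s=r.read_state();print(s['tcp_pos'],s['force'],s['moment'],s['finger_gap'])
c=cap('wrist','w4')
E
```

```text
[0.46486607 0.31533488 0.21692419] [ 0.20815906 -0.20393193 -4.89280574] [-0.00806239  0.09601862 -0.00073817] 0.010632550268265045
```

Key held and lifted (weight −4.9 N). Raising and traversing to the tube, turning toward −29° (bar) to match the stem at 61.3° mod 90.

{"name": "carry_out", "arguments": {"plan": [{"travel": [0,0,3],"turn": 0,"hand": 0},{"travel": [0,0,4],"turn": -3.5,"hand": 0},{"travel": [0,0,4],"turn": -3.5,"hand": 0},{"travel": [0.3,-2,1],"turn": -3.5,"hand": 0},{"travel": [0.5,-3.5,0],"turn": -3.5,"hand": 0},{"travel": [0.5,-3.7,0],"turn": -3.5,"hand": 0},{"travel": [0.5,-3.7,0],"turn": -3.5,"hand": 0},{"travel": [0.5,-3.7,0],"turn": -3.5,"hand": 0}]}}

```text
clock: 6.77
tcp_pos: [0.487, 0.1473, 0.3348]
orientation: [0.003, 1.0, -0.001, -0.001]
force: [1.0, 0.8, -3.4]
finger_gap: 0.0104
```

{"name": "carry_out", "arguments": {"plan": [{"travel": [0.5,-3.7,0],"turn": -3.5,"hand": 0},{"travel": [0.5,-3.7,0],"turn": -3.5,"hand": 0},{"travel": [0.5,-3.7,0],"turn": -3.5,"hand": 0},{"travel": [0.5,-3.7,0],"turn": -3.5,"hand": 0},{"travel": [0.5,-3.7,0],"turn": -3.5,"hand": 0},{"travel": [0.5,-3.7,0],"turn": -3.5,"hand": 0},{"travel": [0.5,-3.7,0],"turn": -3.5,"hand": 0},{"travel": [0.5,-3.5,0],"turn": -3.5,"hand": 0}]}}

```text
clock: 7.43
tcp_pos: [0.5269, -0.1469, 0.3351]
orientation: [0.245, 0.97, -0.0, -0.001]
force: [1.1, -0.8, -3.8]
finger_gap: 0.0101
```

{"name": "carry_out", "arguments": {"plan": [{"travel": [0.5,-2,0],"turn": 0,"hand": 0},{"travel": [0,0,0],"turn": 0,"hand": 0},{"travel": [0,0,0],"turn": 0,"hand": 0},{"travel": [0,0,0],"turn": 0,"hand": 0}]}}

```text
clock: 7.77
tcp_pos: [0.5324, -0.164, 0.3352]
orientation: [0.243, 0.97, -0.0, -0.001]
force: [0.5, 0.0, -4.4]
finger_gap: 0.0105
```

```bash
cat > st.py <<'E'
from h import *
s=r.read_state();o=s['orientation'];psi=2*np.degrees(np.arctan2(o[1],o[0]))-90
print(s['clock'],s['tcp_pos'].round(4),'psi',psi.round(2),'to mouth cm',((np.array([.5288,-.1841])-s['tcp_pos'][:2])*100).round(2),'tilt',o[2:].round(4),'F',s['force'].round(2),'M',s['moment'].round(3),'q7',s['q'][6].round(2),'gap',s['finger_gap'])
E
python3 st.py
```

```text
7.7667 [ 0.5324 -0.164   0.3352] psi 61.89 to mouth cm [-0.36 -2.01] tilt [-0.     -0.0011] F [ 0.47  0.04 -4.37] M [ 0.062 -0.025 -0.004] q7 1.37 gap 0.010507041097456442
```

{"name": "carry_out", "arguments": {"plan": [{"travel": [-0.36,-2.01,0],"turn": -0.6,"hand": 0},{"travel": [0,0,0],"turn": 0,"hand": 0},{"travel": [0,0,0],"turn": 0,"hand": 0}]}}

```text
clock: 8.02
tcp_pos: [0.5287, -0.1848, 0.3362]
orientation: [0.248, 0.969, 0.0, -0.0]
force: [0.2, -0.5, -3.6]
finger_gap: 0.0108
```

```bash
python3 st.py; python3 - <<'E'
from h import *
s=r.read_state()['tcp_pos']
a=cap('wrist','w5');b=cap('scene','s5')
for n,c in(('w',a),('s',b)):
    P=pts(c);m=(np.hypot(P[...,0]-s[0],P[...,1]-s[1])<.035)
    for z0,z1 in((.19,.225),(.225,.30),(.148,.16)):
        mm=m&(P[...,2]>z0)&(P[...,2]<z1);p=P[mm]
        if len(p)>20:print(n,z0,len(p),p.mean(0).round(4),[np.percentile(p[:,i],[2,98]).round(4) for i in(0,1)],cv2.minEnclosingCircle((p[:,:2]*1000).astype(np.float32)))
A=a['frame'][:,:,::-1];B=b['frame'][:,:,::-1]
cv2.imwrite('pics/v5.png',np.hstack([cv2.resize(A[60:240,160:360],(400,360)),cv2.resize(B[140:320,30:230],(400,360))]))
E
```

```text
8.0167 [ 0.5287 -0.1848  0.3362] psi 61.24 to mouth cm [0.01 0.07] tilt [ 0.     -0.0003] F [ 0.19 -0.52 -3.56] M [ 0.165 -0.03  -0.007] q7 1.41 gap 0.010835773617382229
w 0.148 282 [ 0.5272 -0.1816  0.1532] [array([0.5067, 0.5481]), array([-0.2059, -0.1622])] ((528.127685546875, -184.09027099609375), 22.97538185119629)
s 0.19 160 [ 0.5369 -0.1835  0.2098] [array([0.5289, 0.5402]), array([-0.1944, -0.1747])] ((530.13134765625, -185.1270294189453), 10.914924621582031)
s 0.225 256 [ 0.534  -0.1841  0.2602] [array([0.5288, 0.5373]), array([-0.1919, -0.1782])] ((529.8408203125, -185.01560974121094), 9.410140991210938)
s 0.148 280 [ 0.532  -0.1841  0.1525] [array([0.511 , 0.5516]), array([-0.2052, -0.1631])] ((529.638916015625, -184.25308227539062), 23.32359504699707)
```

View pics/v5.png

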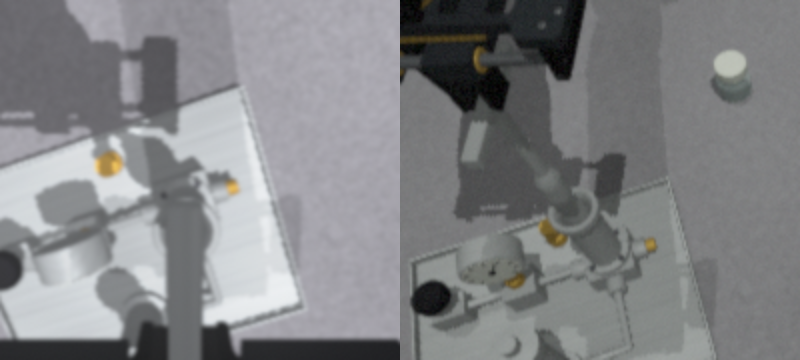

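Wrist and scene crops show the socket end right over the mouth (scene crop (572,205)), off by under 1 mm. Lowering.

{"name": "carry_out", "arguments": {"plan": [{"travel": [0,0.07,-1.5],"turn": 0,"hand": 0},{"travel": [0,0,-1.5],"turn": 0,"hand": 0},{"travel": [0,0,-1],"turn": 0,"hand": 0},{"travel": [0,0,-0.7],"turn": 0,"hand": 0},{"travel": [0,0,0],"turn": 0,"hand": 0}]}}

```text
clock: 8.53
tcp_pos: [0.5286, -0.1834, 0.2881]
orientation: [0.248, 0.969, 0.0, -0.001]
force: [-0.1, -0.4, -3.3]
finger_gap: 0.0107
```

```bash
python3 st.py
```

```text
8.5333 [ 0.5286 -0.1834  0.2881] psi 61.31 to mouth cm [ 0.02 -0.07] tilt [ 0.     -0.0011] F [-0.07 -0.42 -3.29] M [ 0.024  0.002 -0.036] q7 1.41 gap 0.010744500668731062
```

{"name": "carry_out", "arguments": {"plan": [{"travel": [0.02,-0.05,-0.8],"turn": 0,"hand": 0},{"travel": [0,0,-1],"turn": 0,"hand": 0},{"travel": [0,0,-1],"turn": 0,"hand": 0},{"travel": [0,0,-1],"turn": 0,"hand": 0},{"travel": [0,0,-1],"turn": 0,"hand": 0},{"travel": [0,0,-1],"turn": 0,"hand": 0},{"travel": [0,0,-0.6],"turn": 0,"hand": 0},{"travel": [0,0,0],"turn": 0,"hand": 0}]}}

```text
clock: 9.2
tcp_pos: [0.5285, -0.1845, 0.2239]
orientation: [0.248, 0.969, -0.0, -0.001]
force: [-0.8, 0.0, -4.7]
finger_gap: 0.0105
```

```bash
python3 st.py
```

```text
9.2 [ 0.5285 -0.1845  0.2239] psi 61.25 to mouth cm [0.03 0.04] tilt [-0.0001 -0.0012] F [-0.79  0.05 -4.68] M [ 0.054  0.092 -0.032] q7 1.43 gap 0.010484260836994476
```

{"name": "carry_out", "arguments": {"plan": [{"travel": [0.02,0.03,-0.7],"turn": 0,"hand": 0},{"travel": [0,0,-0.7],"turn": 0,"hand": 0},{"travel": [0,0,-0.15],"turn": 0,"hand": 0},{"travel": [0,0,-0.1],"turn": 0,"hand": 0},{"travel": [0,0,0],"turn": 0,"hand": 0}]}}

```text
clock: 9.62
tcp_pos: [0.5294, -0.1845, 0.209]
orientation: [0.248, 0.969, -0.0, -0.0]
force: [-0.5, 0.8, -3.7]
finger_gap: 0.0099
```

{"name": "carry_out", "arguments": {"plan": [{"travel": [0,0,-0.1],"turn": 0,"hand": 0},{"travel": [0,0,0],"turn": 0,"hand": 0}]}}

```text
clock: 9.78
tcp_pos: [0.5295, -0.1845, 0.2083]
orientation: [0.248, 0.969, 0.0, 0.0]
force: [1.0, -0.2, -4.2]
finger_gap: 0.0106
```

{"name": "carry_out", "arguments": {"plan": [{"travel": [0,0,-0.1],"turn": 0,"hand": 0},{"travel": [0,0,0],"turn": 0,"hand": 0}]}}

```text
clock: 9.95
tcp_pos: [0.5294, -0.1845, 0.2071]
orientation: [0.248, 0.969, 0.0, 0.0]
force: [0.4, -0.2, -3.9]
finger_gap: 0.0102
```

```bash
python3 st.py
```

```text
9.95 [ 0.5294 -0.1845  0.2071] psi 61.25 to mouth cm [-0.06  0.04] tilt [0.     0.0001] F [ 0.4  -0.24 -3.89] M [ 0.     0.018 -0.002] q7 1.43 gap 0.010243994860787203
```

{"name": "carry_out", "arguments": {"plan": [{"travel": [-0.03,0.02,-0.1],"turn": 0,"hand": 0},{"travel": [0,0,0],"turn": 0,"hand": 0}]}}

```text
clock: 10.12
tcp_pos: [0.529, -0.1842, 0.206]
orientation: [0.248, 0.969, 0.0, -0.0]
force: [-0.5, 0.4, -3.8]
finger_gap: 0.0106
```

{"name": "carry_out", "arguments": {"plan": [{"travel": [0,0,-0.1],"turn": 0,"hand": 0},{"travel": [0,0,0],"turn": 0,"hand": 0}]}}

```text
clock: 10.28
tcp_pos: [0.5291, -0.1842, 0.2049]
orientation: [0.248, 0.969, 0.0, -0.0]
force: [-0.1, -0.4, -5.1]
finger_gap: 0.0103
```

{"name": "carry_out", "arguments": {"plan": [{"travel": [0,0,-0.1],"turn": 0,"hand": 0},{"travel": [0,0,0],"turn": 0,"hand": 0}]}}

```text
clock: 10.45
tcp_pos: [0.5291, -0.1842, 0.2039]
orientation: [0.248, 0.969, 0.0, -0.0]
force: [-0.2, 0.6, -4.0]
finger_gap: 0.0107
```

{"name": "carry_out", "arguments": {"plan": [{"travel": [0,0,-0.1],"turn": 0,"hand": 0},{"travel": [0,0,0],"turn": 0,"hand": 0}]}}

```text
clock: 10.62
tcp_pos: [0.529, -0.1842, 0.2029]
orientation: [0.248, 0.969, 0.0, -0.0]
force: [1.5, -0.5, -4.3]
finger_gap: 0.0106
```

{"name": "carry_out", "arguments": {"plan": [{"travel": [0,0,-0.15],"turn": 0,"hand": 0},{"travel": [0,0,0],"turn": 0,"hand": 0}]}}

```text
clock: 10.78
tcp_pos: [0.529, -0.1842, 0.2013]
orientation: [0.248, 0.969, -0.0, -0.0]
force: [0.1, 0.1, -4.3]
finger_gap: 0.0106
```

{"name": "carry_out", "arguments": {"plan": [{"travel": [0,0,-0.2],"turn": 0,"hand": 0},{"travel": [0,0,0],"turn": 0,"hand": 0}]}}

```text
clock: 10.95
tcp_pos: [0.529, -0.1842, 0.1992]
orientation: [0.248, 0.969, 0.0, -0.0]
force: [1.0, 0.2, -3.8]
finger_gap: 0.0106
```

```bash
python3 st.py
```

```text
10.95 [ 0.529  -0.1842  0.1992] psi 61.25 to mouth cm [-0.02  0.01] tilt [ 0.     -0.0002] F [ 1.03  0.15 -3.82] M [0.015 0.007 0.008] q7 1.43 gap 0.0105858787265718
```

The socket has slid over the stem with no contact force. Going on down to the floor.

{"name": "carry_out", "arguments": {"plan": [{"travel": [0,0,-0.3],"turn": 0,"hand": 0},{"travel": [0,0,-0.3],"turn": 0,"hand": 0},{"travel": [0,0,-0.3],"turn": 0,"hand": 0},{"travel": [0,0,0],"turn": 0,"hand": 0}]}}

```text
clock: 11.28
tcp_pos: [0.5287, -0.1841, 0.1898]
orientation: [0.248, 0.969, -0.0, -0.001]
force: [-0.3, 0.2, -4.1]
finger_gap: 0.0103
```

{"name": "carry_out", "arguments": {"plan": [{"travel": [0,0,-0.1],"turn": 0,"hand": 0},{"travel": [0,0,0],"turn": 0,"hand": 0}]}}

```text
clock: 11.45
tcp_pos: [0.5291, -0.1843, 0.1895]
orientation: [0.248, 0.969, -0.0, -0.0]
force: [-0.8, 0.5, -4.6]
finger_gap: 0.0104
```

{"name": "carry_out", "arguments": {"plan": [{"travel": [0,0,-0.1],"turn": 0,"hand": 0},{"travel": [0,0,0],"turn": 0,"hand": 0}]}}

```text
clock: 11.62
tcp_pos: [0.5291, -0.1843, 0.1885]
orientation: [0.248, 0.969, 0.0, 0.0]
force: [0.9, 0.0, -3.4]
finger_gap: 0.0104
```

```bash
python3 st.py
```

```text
11.6167 [ 0.5291 -0.1843  0.1885] psi 61.24 to mouth cm [-0.03  0.02] tilt [0. 0.] F [ 0.85  0.03 -3.37] M [ 0.028 -0.016  0.072] q7 1.44 gap 0.010399178275010157
```

{"name": "carry_out", "arguments": {"plan": [{"travel": [0,0,-0.07],"turn": 0,"hand": 0},{"travel": [0,0,0],"turn": 0,"hand": 0}]}}

```text
clock: 11.78
tcp_pos: [0.5291, -0.1842, 0.1879]
orientation: [0.248, 0.969, 0.0, 0.0]
force: [-0.2, 0.2, -3.7]
finger_gap: 0.0103
```

{"name": "carry_out", "arguments": {"plan": [{"travel": [0,0,-0.07],"turn": 0,"hand": 0},{"travel": [0,0,0],"turn": 0,"hand": 0}]}}

```text
clock: 11.95
tcp_pos: [0.5295, -0.1844, 0.1877]
orientation: [0.248, 0.969, 0.0, 0.0]
force: [0.1, 0.5, 0.0]
finger_gap: 0.0106
```

```bash
python3 st.py
```

```text
11.95 [ 0.5295 -0.1844  0.1877] psi 61.25 to mouth cm [-0.07  0.03] tilt [0.0001 0.0005] F [0.15 0.52 0.04] M [ 0.008  0.074 -0.018] q7 1.44 gap 0.010597190241999602
```

Floor contact at TCP z 187.7 mm (expected 187.6), with force up by 4 N: seated home. Turning clockwise, with the first 40° safe since the opening is at least 0.8 rad.

{"name": "carry_out", "arguments": {"plan": [{"travel": [-0.04,0.02,0],"turn": -5,"hand": 0},{"travel": [0,0,0],"turn": -5,"hand": 0},{"travel": [0,0,0],"turn": -5,"hand": 0},{"travel": [0,0,0],"turn": -5,"hand": 0},{"travel": [0,0,0],"turn": 0,"hand": 0}]}}

```text
clock: 12.37
tcp_pos: [0.529, -0.184, 0.1876]
orientation: [0.414, 0.91, 0.0, 0.0]
force: [-0.6, 0.4, 1.6]
finger_gap: 0.0104
```

```bash
python3 st.py
```

```text
12.3667 [ 0.529  -0.184   0.1876] psi 41.03 to mouth cm [-0.02 -0.01] tilt [0.0002 0.0004] F [-0.55  0.42  1.6 ] M [0.064 0.051 0.166] q7 1.1 gap 0.01043631468426395
```

{"name": "carry_out", "arguments": {"plan": [{"travel": [0,0,0],"turn": -5,"hand": 0},{"travel": [0,0,0],"turn": -5,"hand": 0},{"travel": [0,0,0],"turn": -5,"hand": 0},{"travel": [0,0,0],"turn": -5,"hand": 0},{"travel": [0,0,0],"turn": 0,"hand": 0}]}}

```text
clock: 12.78
tcp_pos: [0.529, -0.184, 0.1876]
orientation: [0.565, 0.825, 0.0, 0.0]
force: [-0.6, 0.6, 2.8]
finger_gap: 0.0102
```

```bash
python3 st.py
```

```text
12.7833 [ 0.529  -0.184   0.1876] psi 21.2 to mouth cm [-0.02 -0.01] tilt [0.0002 0.0004] F [-0.56  0.61  2.82] M [0.001 0.033 0.181] q7 0.76 gap 0.01020834401470164
```

Mz ≈ 0.18 Nm, so the valve is turning. From here small steps with moment checks.

{"name": "carry_out", "arguments": {"plan": [{"travel": [0,0,0],"turn": -2.5,"hand": 0},{"travel": [0,0,0],"turn": -2.5,"hand": 0},{"travel": [0,0,0],"turn": 0,"hand": 0}]}}

```text
clock: 13.03
tcp_pos: [0.5291, -0.184, 0.1876]
orientation: [0.599, 0.801, 0.0, 0.0]
force: [0.7, -0.3, 1.7]
finger_gap: 0.0104
```

```bash
python3 st.py
```

```text
13.0333 [ 0.5291 -0.184   0.1876] psi 16.42 to mouth cm [-0.03 -0.01] tilt [0.0002 0.0004] F [ 0.73 -0.32  1.71] M [0.1   0.013 0.226] q7 0.68 gap 0.010353946666253399
```

{"name": "carry_out", "arguments": {"plan": [{"travel": [0,0,0],"turn": -2,"hand": 0},{"travel": [0,0,0],"turn": -2,"hand": 0},{"travel": [0,0,0],"turn": 0,"hand": 0}]}}

```text
clock: 13.28
tcp_pos: [0.529, -0.1841, 0.1876]
orientation: [0.626, 0.78, 0.0, 0.0]
force: [0.1, 0.5, 3.0]
finger_gap: 0.0104
```

```bash
python3 st.py
```

```text
13.2833 [ 0.529  -0.1841  0.1876] psi 12.43 to mouth cm [-0.02 -0.  ] tilt [0.0002 0.0003] F [0.05 0.55 2.98] M [0.052 0.041 0.225] q7 0.61 gap 0.010416531119518485
```

{"name": "carry_out", "arguments": {"plan": [{"travel": [0,0,0],"turn": -2,"hand": 0},{"travel": [0,0,0],"turn": -2,"hand": 0},{"travel": [0,0,0],"turn": 0,"hand": 0}]}}

```text
clock: 13.53
tcp_pos: [0.529, -0.1841, 0.1876]
orientation: [0.653, 0.757, 0.0, 0.0]
force: [-0.2, 0.8, 4.1]
finger_gap: 0.0106
```

```bash
python3 st.py
```

```text
13.5333 [ 0.529  -0.1841  0.1876] psi 8.41 to mouth cm [-0.02 -0.  ] tilt [0.0002 0.0003] F [-0.19  0.84  4.09] M [0.035 0.075 0.241] q7 0.55 gap 0.010587275574583953
```

{"name": "carry_out", "arguments": {"plan": [{"travel": [0,0,0.02],"turn": -2,"hand": 0},{"travel": [0,0,0],"turn": -2,"hand": 0},{"travel": [0,0,0],"turn": 0,"hand": 0}]}}

```text
clock: 13.78
tcp_pos: [0.5289, -0.1841, 0.1876]
orientation: [0.679, 0.734, 0.0, 0.0]
force: [0.9, 1.1, 2.1]
finger_gap: 0.0104
```

```bash
python3 st.py
```

```text
13.7833 [ 0.5289 -0.1841  0.1876] psi 4.39 to mouth cm [-0.01 -0.  ] tilt [0.0001 0.0002] F [0.88 1.06 2.12] M [0.048 0.019 0.237] q7 0.48 gap 0.010353984246532139
```

{"name": "carry_out", "arguments": {"plan": [{"travel": [0,0,0],"turn": -2,"hand": 0},{"travel": [0,0,0],"turn": -2,"hand": 0},{"travel": [0,0,0],"turn": 0,"hand": 0}]}}

```text
clock: 14.03
tcp_pos: [0.5289, -0.1841, 0.1876]
orientation: [0.705, 0.709, 0.0, 0.0]
force: [-0.1, 1.8, 3.3]
finger_gap: 0.0104
```

```bash
python3 st.py
```

```text
14.0333 [ 0.5289 -0.1841  0.1876] psi 0.38 to mouth cm [-0.01 -0.  ] tilt [0.0001 0.0002] F [-0.14  1.82  3.26] M [0.035 0.043 0.22 ] q7 0.41 gap 0.010414536961374206
```

{"name": "carry_out", "arguments": {"plan": [{"travel": [0,0,0],"turn": -2,"hand": 0},{"travel": [0,0,0],"turn": -2,"hand": 0},{"travel": [0,0,0],"turn": 0,"hand": 0}]}}

```text
clock: 14.28
tcp_pos: [0.5289, -0.1841, 0.1876]
orientation: [0.729, 0.684, 0.0, 0.0]
force: [-0.5, -0.1, 3.8]
finger_gap: 0.0106
```

```bash
python3 st.py
```

```text
14.2833 [ 0.5289 -0.1841  0.1876] psi -3.62 to mouth cm [-0.01 -0.  ] tilt [0.0001 0.0002] F [-0.48 -0.08  3.8 ] M [ 0.026 -0.018  0.222] q7 0.34 gap 0.01063547885255738
```

{"name": "carry_out", "arguments": {"plan": [{"travel": [0,0,0.02],"turn": -2,"hand": 0},{"travel": [0,0,0],"turn": -2,"hand": 0},{"travel": [0,0,0],"turn": 0,"hand": 0}]}}

```text
clock: 14.53
tcp_pos: [0.5287, -0.184, 0.1876]
orientation: [0.753, 0.658, 0.0, 0.0]
force: [0.5, -0.7, 1.2]
finger_gap: 0.0106
```

```bash
python3 st.py
```

```text
14.5333 [ 0.5287 -0.184   0.1876] psi -7.63 to mouth cm [ 0.01 -0.01] tilt [0.     0.0001] F [ 0.53 -0.66  1.25] M [ 0.118 -0.055  0.201] q7 0.28 gap 0.010638263660346347
```

{"name": "carry_out", "arguments": {"plan": [{"travel": [0,0,0],"turn": -2,"hand": 0},{"travel": [0,0,0],"turn": -2,"hand": 0},{"travel": [0,0,0],"turn": 0,"hand": 0}]}}

```text
clock: 14.78
tcp_pos: [0.5287, -0.1841, 0.1876]
orientation: [0.775, 0.632, 0.0, 0.0]
force: [0.6, 0.2, 2.5]
finger_gap: 0.0103
```

```bash
python3 st.py
```

```text
14.7833 [ 0.5287 -0.1841  0.1876] psi -11.64 to mouth cm [ 0.01 -0.  ] tilt [0. 0.] F [0.61 0.19 2.47] M [ 0.023 -0.051  0.178] q7 0.21 gap 0.010315837447773254
```

{"name": "carry_out", "arguments": {"plan": [{"travel": [0,0,0],"turn": -2,"hand": 0},{"travel": [0,0,0],"turn": -2,"hand": 0},{"travel": [0,0,0],"turn": 0,"hand": 0}]}}

```text
clock: 15.03
tcp_pos: [0.5287, -0.184, 0.1876]
orientation: [0.797, 0.604, 0.0, 0.0]
force: [0.1, 1.1, 2.0]
finger_gap: 0.0107
```

```bash
python3 st.py
```

```text
15.0333 [ 0.5287 -0.184   0.1876] psi -15.64 to mouth cm [ 0.01 -0.01] tilt [0. 0.] F [0.14 1.15 1.98] M [0.049 0.005 0.179] q7 0.14 gap 0.010709940392034567
```

{"name": "carry_out", "arguments": {"plan": [{"travel": [0,0,0],"turn": -2,"hand": 0},{"travel": [0,0,0],"turn": -1.5,"hand": 0},{"travel": [0,0,0],"turn": 0,"hand": 0}]}}

```text
clock: 15.28
tcp_pos: [0.5287, -0.1841, 0.1876]
orientation: [0.815, 0.58, 0.0, 0.0]
force: [0.2, 0.5, 2.4]
finger_gap: 0.0106
```

```bash
python3 st.py
```

```text
15.2833 [ 0.5287 -0.1841  0.1876] psi -19.12 to mouth cm [ 0.01 -0.  ] tilt [0. 0.] F [0.22 0.45 2.37] M [ 0.02  -0.05   0.199] q7 0.08 gap 0.010551698212650014
```

{"name": "carry_out", "arguments": {"plan": [{"travel": [0,0,0],"turn": -1.5,"hand": 0},{"travel": [0,0,0],"turn": -1.5,"hand": 0},{"travel": [0,0,0],"turn": 0,"hand": 0}]}}

```text
clock: 15.53
tcp_pos: [0.5287, -0.184, 0.1876]
orientation: [0.831, 0.557, 0.0, 0.0]
force: [0.0, 1.0, 2.8]
finger_gap: 0.0106
```

```bash
python3 st.py
```

```text
15.5333 [ 0.5287 -0.184   0.1876] psi -22.31 to mouth cm [ 0.01 -0.01] tilt [0. 0.] F [0.03 0.95 2.76] M [ 0.051 -0.051  0.269] q7 0.03 gap 0.010553731440630999
```

Moment is beginning to rise (0.27), so 1.5° steps now.

{"name": "carry_out", "arguments": {"plan": [{"travel": [0,0,0],"turn": -1.5,"hand": 0},{"travel": [0,0,0],"turn": 0,"hand": 0},{"travel": [0,0,0],"turn": 0,"hand": 0}]}}

```text
clock: 15.78
tcp_pos: [0.5287, -0.184, 0.1876]
orientation: [0.837, 0.547, -0.0, 0.0]
force: [0.1, 0.4, 2.7]
finger_gap: 0.0106
```

```bash
python3 st.py
```

```text
15.7833 [ 0.5287 -0.184   0.1876] psi -23.73 to mouth cm [ 0.01 -0.01] tilt [-0.  0.] F [0.15 0.38 2.73] M [ 0.002 -0.04   0.373] q7 0.01 gap 0.010611284596848194
```

{"name": "carry_out", "arguments": {"plan": [{"travel": [0,0,0],"turn": -1,"hand": 0},{"travel": [0,0,0],"turn": 0,"hand": 0},{"travel": [0,0,0],"turn": 0,"hand": 0}]}}

```text
clock: 16.03
tcp_pos: [0.5287, -0.184, 0.1876]
orientation: [0.842, 0.539, 0.0, 0.0]
force: [1.1, -0.1, 2.4]
finger_gap: 0.0104
```

```bash
python3 st.py
```

```text
16.0333 [ 0.5287 -0.184   0.1876] psi -24.75 to mouth cm [ 0.01 -0.01] tilt [0.     0.0001] F [ 1.08 -0.12  2.45] M [ 0.02  -0.022  0.48 ] q7 -0.01 gap 0.010444785881663563
```

Stop confirmed: moment rose 0.20 → 0.48 Nm over about 4°. Easing back to zero torque within the play, then drawing up.

{"name": "carry_out", "arguments": {"plan": [{"travel": [0,0,0],"turn": 2.5,"hand": 0},{"travel": [0,0,0],"turn": 2.5,"hand": 0},{"travel": [0,0,0],"turn": 2,"hand": 0},{"travel": [0,0,0],"turn": 0,"hand": 0}]}}

```text
clock: 16.37
tcp_pos: [0.5286, -0.1842, 0.1876]
orientation: [0.807, 0.59, 0.0, 0.0]
force: [0.5, 0.7, 3.3]
finger_gap: 0.0102
```

```bash
python3 st.py
```

```text
16.3667 [ 0.5286 -0.1842  0.1876] psi -17.69 to mouth cm [0.02 0.01] tilt [0. 0.] F [0.47 0.67 3.3 ] M [-0.004 -0.069  0.013] q7 0.11 gap 0.010200415532214738
```

{"name": "carry_out", "arguments": {"plan": [{"travel": [0,0,0.4],"turn": 0,"hand": 0},{"travel": [0,0,0.8],"turn": 0,"hand": 0},{"travel": [0,0,1],"turn": 0,"hand": 0},{"travel": [0,0,1],"turn": 0,"hand": 0},{"travel": [0,0,0],"turn": 0,"hand": 0}]}}

```text
clock: 16.78
tcp_pos: [0.5297, -0.1847, 0.2223]
orientation: [0.808, 0.589, 0.001, 0.001]
force: [0.3, -1.1, -3.9]
finger_gap: 0.0102
```

```bash
python3 st.py
```

```text
16.7833 [ 0.5297 -0.1847  0.2223] psi -17.79 to mouth cm [-0.09  0.06] tilt [0.0012 0.0012] F [ 0.32 -1.13 -3.91] M [-0.123  0.038 -0.02 ] q7 0.09 gap 0.010159266577288573
```

{"name": "carry_out", "arguments": {"plan": [{"travel": [-0.05,0.03,2],"turn": 0,"hand": 0},{"travel": [0,0,2],"turn": 0,"hand": 0},{"travel": [0,0,2],"turn": 0,"hand": 0},{"travel": [0,0,2.5],"turn": 0,"hand": 0},{"travel": [0,0,3],"turn": 0,"hand": 0},{"travel": [0,0,0],"turn": 6,"hand": 0},{"travel": [-0.3,2,0],"turn": 6,"hand": 0},{"travel": [-0.4,3.2,0],"turn": 6,"hand": 0}]}}

```text
clock: 17.45
tcp_pos: [0.5207, -0.1349, 0.3353]
orientation: [0.706, 0.708, -0.0, 0.001]
force: [1.3, 0.2, -4.6]
finger_gap: 0.0104
```

```bash
python3 st.py
```

```text
17.45 [ 0.5207 -0.1349  0.3353] psi 0.16 to mouth cm [ 0.81 -4.92] tilt [-0.0003  0.0012] F [ 1.29  0.19 -4.64] M [-0.035 -0.046  0.015] q7 0.24 gap 0.010399059483830271
```

{"name": "carry_out", "arguments": {"plan": [{"travel": [-0.5,3.2,0],"turn": 6,"hand": 0},{"travel": [-0.5,3.2,0],"turn": 6,"hand": 0},{"travel": [-0.5,3.2,0],"turn": 6,"hand": 0},{"travel": [-0.5,3.2,0],"turn": 6,"hand": 0},{"travel": [-0.5,3.2,0],"turn": 6,"hand": 0},{"travel": [-0.5,3.2,0],"turn": 6,"hand": 0},{"travel": [-0.5,3.2,0],"turn": 6,"hand": 0},{"travel": [-0.5,3.2,0],"turn": 6,"hand": 0}]}}

```text
clock: 18.12
tcp_pos: [0.4807, 0.1255, 0.335]
orientation: [0.354, 0.935, 0.0, 0.0]
force: [0.4, 0.0, -3.6]
finger_gap: 0.0105
```

{"name": "carry_out", "arguments": {"plan": [{"travel": [-0.4,3,0],"turn": 6,"hand": 0},{"travel": [-0.4,3,0],"turn": 6,"hand": 0},{"travel": [-0.4,3,0],"turn": 6,"hand": 0},{"travel": [-0.4,3,0],"turn": 6,"hand": 0},{"travel": [0,3,0],"turn": 6,"hand": 0},{"travel": [0,1,0],"turn": 6,"hand": 0},{"travel": [0,0,0],"turn": 0,"hand": 0},{"travel": [0,0,0],"turn": 0,"hand": 0}]}}

```text
clock: 18.78
tcp_pos: [0.4653, 0.2841, 0.3345]
orientation: [0.051, 0.999, -0.0, 0.0]
force: [0.9, -0.2, -4.4]
finger_gap: 0.0105
```

```bash
python3 st.py
```

```text
18.7833 [0.4653 0.2841 0.3345] psi 84.15 to mouth cm [  6.35 -46.82] tilt [-0.0004  0.    ] F [ 0.87 -0.2  -4.36] M [-0.079  0.023 -0.014] q7 0.87 gap 0.010451078528485465
```

{"name": "carry_out", "arguments": {"plan": [{"travel": [-0.03,3.04,0],"turn": 6,"hand": 0},{"travel": [0,0,0],"turn": 6,"hand": 0},{"travel": [0,0,-1],"turn": 6,"hand": 0},{"travel": [0,0,-2],"turn": 6,"hand": 0},{"travel": [0,0,-3],"turn": 6,"hand": 0},{"travel": [0,0,-2],"turn": 0,"hand": 0},{"travel": [0,0,0],"turn": 0,"hand": 0},{"travel": [0,0,0],"turn": 0,"hand": 0}]}}

```text
clock: 19.45
tcp_pos: [0.4651, 0.3132, 0.2548]
orientation: [-0.208, 0.978, -0.0, -0.0]
force: [-0.5, 0.6, -3.7]
finger_gap: 0.0103
```

```bash
python3 st.py; python3 - <<'E'
from h import *
c=cap('scene','s6');a=cap('wrist','w6');A=a['frame'][:,:,::-1];B=c['frame'][:,:,::-1]
cv2.imwrite('pics/v6.png',np.hstack([cv2.resize(A[80:260,160:360],(400,360)),cv2.resize(B[70:230,230:390],(360,360))]))
P=pts(c)
for z0,z1 in((.083,.115),(.13,.2)):
    m=(np.hypot(P[...,0]-.465,P[...,1]-.3145)<.03)&(P[...,2]>z0)&(P[...,2]<z1);p=P[m];print(len(p),p.mean(0).round(4),cv2.minEnclosingCircle((p[:,:2]*1000).astype(np.float32)))
E
```

```text
19.45 [0.4651 0.3132 0.2548] psi 113.99 to mouth cm [  6.37 -49.73] tilt [-0.0004 -0.0005] F [-0.45  0.62 -3.68] M [0.119 0.007 0.02 ] q7 1.36 gap 0.010331033521793204
15 [0.4727 0.3059 0.1118] ((469.0201721191406, 307.94476318359375), 10.053098678588867)
149 [0.4694 0.3081 0.1606] ((467.9290466308594, 309.8081359863281), 9.944869041442871)
```

View pics/v6.png

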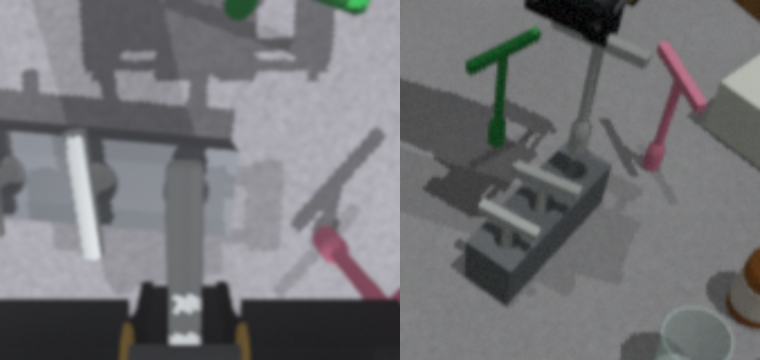

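Scene crop: the socket end at (580,140), extended along the shank, meets the hole at (572,163), and the neighbours are undisturbed. Lowering into the hole.

{"name": "carry_out", "arguments": {"plan": [{"travel": [0,0.13,-1],"turn": 0,"hand": 0},{"travel": [0,0,-1.5],"turn": 0,"hand": 0},{"travel": [0,0,-1],"turn": 0,"hand": 0},{"travel": [0,0,-1],"turn": 0,"hand": 0},{"travel": [0,0,0],"turn": 0,"hand": 0}]}}

```text
clock: 19.97
tcp_pos: [0.4642, 0.3154, 0.2076]
orientation: [-0.21, 0.978, -0.001, -0.001]
force: [0.1, -0.8, -3.9]
finger_gap: 0.0106
```

```bash
python3 st.py
```

```text
19.9667 [0.4642 0.3154 0.2076] psi 114.23 to mouth cm [  6.46 -49.95] tilt [-0.0007 -0.0012] F [ 0.06 -0.77 -3.87] M [-0.075  0.156 -0.01 ] q7 1.36 gap 0.010643790262640819
```

In the hole with no contact. Down to just above the bottom.

{"name": "carry_out", "arguments": {"plan": [{"travel": [0.04,-0.06,-1.2],"turn": 0,"hand": 0},{"travel": [0,0,-1.5],"turn": 0,"hand": 0},{"travel": [0,0,-1.3],"turn": 0,"hand": 0},{"travel": [0,0,-0.8],"turn": 0,"hand": 0},{"travel": [0,0,0],"turn": 0,"hand": 0},{"travel": [0,0,0],"turn": 0,"hand": 0}]}}

```text
clock: 20.47
tcp_pos: [0.4654, 0.3153, 0.1617]
orientation: [-0.21, 0.978, -0.0, -0.0]
force: [0.8, 0.1, -3.0]
finger_gap: 0.0104
```

```bash
python3 st.py
```

```text
20.4667 [0.4654 0.3153 0.1617] psi 114.24 to mouth cm [  6.34 -49.94] tilt [-0.0001 -0.0001] F [ 0.77  0.13 -3.03] M [ 0.038 -0.027 -0.015] q7 1.37 gap 0.010368859463355194
```

{"name": "carry_out", "arguments": {"plan": [{"travel": [-0.05,-0.03,-0.3],"turn": 0,"hand": 0},{"travel": [0,0,-0.12],"turn": 0,"hand": 0},{"travel": [0,0,0],"turn": 0,"hand": 0}]}}

```text
clock: 20.72
tcp_pos: [0.4649, 0.3151, 0.1577]
orientation: [-0.21, 0.978, 0.0, 0.0]
force: [0.2, 0.7, -3.8]
finger_gap: 0.0103
```

{"name": "carry_out", "arguments": {"plan": [{"travel": [0,0,-0.06],"turn": 0,"hand": 0},{"travel": [0,0,0],"turn": 0,"hand": 0}]}}

```text
clock: 20.88
tcp_pos: [0.4649, 0.3151, 0.157]
orientation: [-0.21, 0.978, 0.0, 0.0]
force: [-0.0, -0.2, -3.7]
finger_gap: 0.0104
```

```bash
python3 st.py
```

```text
20.8833 [0.4649 0.3151 0.157 ] psi 114.25 to mouth cm [  6.39 -49.92] tilt [0.0001 0.0001] F [-0.01 -0.23 -3.73] M [ 0.009  0.082 -0.017] q7 1.37 gap 0.010398760390616924
```

{"name": "carry_out", "arguments": {"plan": [{"travel": [0,0,-0.06],"turn": 0,"hand": 0},{"travel": [0,0,0],"turn": 0,"hand": 0}]}}

```text
clock: 21.05
tcp_pos: [0.4651, 0.3153, 0.1566]
orientation: [-0.21, 0.978, 0.0, 0.0]
force: [0.4, 0.1, -0.8]
finger_gap: 0.0105
```

```bash
python3 st.py
```

```text
21.05 [0.4651 0.3153 0.1566] psi 114.25 to mouth cm [  6.37 -49.94] tilt [0.0002 0.0004] F [ 0.38  0.08 -0.76] M [ 0.071  0.065 -0.033] q7 1.37 gap 0.010513572759741135
```

Key stands on the hole bottom (force back to about 0). Release and retreat straight up.

{"name": "carry_out", "arguments": {"plan": [{"travel": [0,0,0],"turn": 0,"hand": 0.3},{"travel": [0,0,0],"turn": 0,"hand": 0.5},{"travel": [0,0,0],"turn": 0,"hand": 0.5},{"travel": [0,0,0],"turn": 0,"hand": 0.5},{"travel": [0,0,0],"turn": 0,"hand": 0.5},{"travel": [0,0,0],"turn": 0,"hand": 0.5},{"travel": [0,0,0],"turn": 0,"hand": 0.5},{"travel": [0,0,0],"turn": 0,"hand": 0.5}]}}

```text
clock: 21.72
tcp_pos: [0.4648, 0.315, 0.1562]
orientation: [-0.21, 0.978, 0.0, 0.0]
force: [0.5, -0.9, 0.7]
finger_gap: 0.0431
```

{"name": "carry_out", "arguments": {"plan": [{"travel": [0,0,1],"turn": 0,"hand": 0.5},{"travel": [0,0,2],"turn": 0,"hand": 0.5},{"travel": [0,0,3],"turn": 0,"hand": 0.5},{"travel": [0,0,4],"turn": 0,"hand": 0.5},{"travel": [0,0,4],"turn": 0,"hand": 0.5},{"travel": [0,0,0],"turn": 0,"hand": 0.5},{"travel": [0,0,0],"turn": 0,"hand": 0.5}]}}

```text
clock: 22.3
tcp_pos: [0.4658, 0.3156, 0.2996]
orientation: [-0.21, 0.978, 0.001, 0.002]
force: [-0.4, 0.1, -1.3]
finger_gap: 0.0436
```

```bash
python3 st.py; python3 - <<'E'
from h import *
c=cap('scene','s7');a=cap('wrist','w7');cv2.imwrite('pics/v7.png',c['frame'][:,:,::-1])
P=pts(a);f=a['frame'].astype(int);g=f.max(-1)-f.min(-1)<30
m=((P[...,2]>.14)&(P[...,2]<.18)&g&(np.hypot(P[...,0]-.465,P[...,1]-.314)<.075))
p=P[m];print('bar',len(p),cv2.minAreaRect((p[:,:2]*1000).astype(np.float32)),np.percentile(p[:,2],[5,50,95]))
E
```

```text
22.3 [0.4658 0.3156 0.2996] psi 114.24 to mouth cm [  6.3  -49.97] tilt [0.0014 0.0023] F [-0.4   0.11 -1.3 ] M [-0.021 -0.001  0.026] q7 1.35 gap 0.04355675920410029
bar 866 ((464.52947998046875, 314.038330078125), (98.3763427734375, 11.760711669921875), 23.87873649597168) [0.16309675 0.16488472 0.16617995]
```

View pics/v7.png

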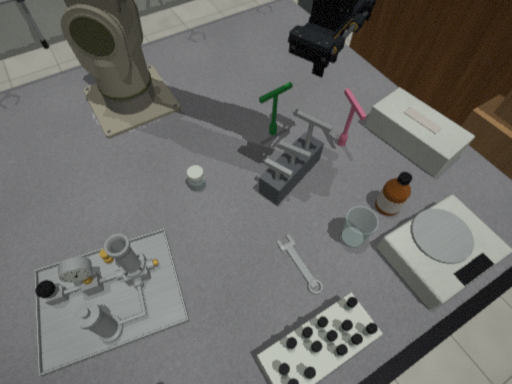

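Scene view: the long key stands in its hole (312,122), with the short keys, union, jar, spanner and glassware unmoved. Handing in.

```bash
python3 -c "
from cell import r
print(r.finish_job())"
```

```text
the job is handed in; nothing more can be done
None
```

I shut the valve with the long T-key, stood the key back in its own hole, and handed the job in at about 22 s of the 72 s allowed. The hand-in gave no verdict.

- **Seating:** I read the stem's angle (61° mod 90) with the wrist camera looking down the tube. The socket slid over the stem with no measurable contact, and the key's end met the floor at the expected height with about 4 N.
- **Shutting:** I turned the key about 86° clockwise. The moment held at about 0.2 Nm, then rose to 0.48 Nm over the last 4°, which marks the stop. That is below the 0.7 Nm that strains it. I eased back to zero moment before drawing the key out.
- **Last checks:** The key's bar is within 0.5 mm and 0.5° of where it started, with its top at 165 mm. The final picture shows everything else in place.

No check failed. I did not look down the tube again to see the stem's final angle, so the shut valve rests on the moment reading.

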